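# Pick out the used-up tins of glaze test discs by their weight

## Task

The three green tins under the bench riser look the same, but one or two of them are empty. Tell which by lifting them to feel their weight, stand every empty one upright in the blue tray for refilling, and leave the full ones standing upright on the riser's lower board. Set the tins down rather than dropping or tipping them, and don't disturb the cup, the clay, the screwdriver or the brush pot.

Things in the scene. Friction and masses are not known exactly. Their poses are not given: they have to be found in the camera images.
- tin_a: closed green square tin, metal lid fast, 56 x 56 mm, 95 mm tall, one of three look-alikes. Origin: centre of underside; z up, x along the riser's x within 0.1 rad. Empty about 95 g, full (loose-fitting stack of fired test discs) 300 to 440 g: only lifting tells. Grip its flat +y and -y faces, e.g. 70 mm above the underside
- tin_b: closed green square tin, metal lid fast, 56 x 56 mm, 95 mm tall, one of three look-alikes. Origin: centre of underside; z up, x along the riser's x within 0.1 rad. Empty about 95 g, full (loose-fitting stack of fired test discs) 300 to 440 g: only lifting tells. Grip its flat +y and -y faces, e.g. 70 mm above the underside
- tin_c: closed green square tin, metal lid fast, 56 x 56 mm, 95 mm tall, one of three look-alikes. Origin: centre of underside; z up, x along the riser's x within 0.1 rad. Empty about 95 g, full (loose-fitting stack of fired test discs) 300 to 440 g: only lifting tells. Grip its flat +y and -y faces, e.g. 70 mm above the underside
- riser: fixed wooden bench riser. Origin at table height; x in from its open front (roughly robot's right), y along it (roughly away from robot), z up. Lower board 15 mm thick, x -60 to 150, y -250 to 250 mm; tins in a row near x = 0, y about 130, 25, -80 mm; fixed box 66 x 66 mm, 140 high at y = -205. Side panels at y = -257, 257, x 10 to 150. Pots up to 95 mm tall fixed on top at x = 100
- roof_edge (a point): middle of the front lower edge of the riser's upper board (18 mm thick, from here 170 mm back, 530 mm wide, underside 215 mm over the table). It overhangs the tins' inner halves: a gripper pointing straight down strikes it; one tilted about 40 degrees (fingers down and along riser +x, its body leaning out of the front) gets in below it
- tray: blue open plastic tray, fixed on the table, 140 mm (its x) by 240 mm (its y), walls 5 mm thick and 30 mm high over the table, inner floor 5 mm over its origin. Origin: centre of its underside; x points roughly to the robot's right, y roughly away from it, z up. Two tins fit, side by side along its y, for instance at y = -55 and 55 mm
- cup: terracotta cup, 70 mm wide, 70 mm tall, loose bystander by the riser's far end; origin: centre of its underside
- clay: dark grey lump of dried clay, 96 mm wide, 56 mm tall, loose bystander; origin: centre of its underside
- screwdriver: screwdriver with yellow handle lying on the table, about 200 mm long along its x, loose bystander; origin: near its middle, at its underside
- brushpot: white pot with brushes, 64 mm wide, 90 mm tall (brushes to 180 mm), loose bystander beyond the tray; origin: centre of its underside
Things that resemble listed ones, but are neither listed nor needed, are in the scene too. What is shaped like the tin_b but purple or turquoise is not meant.

How it is judged (in metres and radians):
At the end, for the whole second after the job is handed in: Every empty tin stands upright (within 0.1 rad) and at rest on the tray's floor inside its walls, and every full tin stands upright and at rest on the riser's lower board. Full or empty is judged by the weight with which the tin presses on what it stands on (limit 1.9 N) (((angle between tin_a's own z axis and vertical below 0.1 rad and linear speed of tin_a below 0.02 m/s and x of tin_a in the frame of tray between -0.06 and 0.06 m and y of tin_a in the frame of tray between -0.11 and 0.11 m and z of tin_a in the frame of tray below 0.012 m and contact force between tin_a and tray between 0.3 and 1.9 N) or (angle between tin_a's own z axis and vertical below 0.1 rad and linear speed of tin_a below 0.02 m/s and x of tin_a in the frame of riser between -0.06 and 0.14 m and y of tin_a in the frame of riser between -0.24 and 0.24 m and z of tin_a in the frame of riser between 0.008 and 0.025 m and contact force between tin_a and riser above 1.9 N)) and ((angle between tin_b's own z axis and vertical below 0.1 rad and linear speed of tin_b below 0.02 m/s and x of tin_b in the frame of tray between -0.06 and 0.06 m and y of tin_b in the frame of tray between -0.11 and 0.11 m and z of tin_b in the frame of tray below 0.012 m and contact force between tin_b and tray between 0.3 and 1.9 N) or (angle between tin_b's own z axis and vertical below 0.1 rad and linear speed of tin_b below 0.02 m/s and x of tin_b in the frame of riser between -0.06 and 0.14 m and y of tin_b in the frame of riser between -0.24 and 0.24 m and z of tin_b in the frame of riser between 0.008 and 0.025 m and contact force between tin_b and riser above 1.9 N)) and ((angle between tin_c's own z axis and vertical below 0.1 rad and linear speed of tin_c below 0.02 m/s and x of tin_c in the frame of tray between -0.06 and 0.06 m and y of tin_c in the frame of tray between -0.11 and 0.11 m and z of tin_c in the frame of tray below 0.012 m and contact force between tin_c and tray between 0.3 and 1.9 N) or (angle between tin_c's own z axis and vertical below 0.1 rad and linear speed of tin_c below 0.02 m/s and x of tin_c in the frame of riser between -0.06 and 0.14 m and y of tin_c in the frame of riser between -0.24 and 0.24 m and z of tin_c in the frame of riser between 0.008 and 0.025 m and contact force between tin_c and riser above 1.9 N))); the robot touches nothing.
It fails at once if a tin tipped over (more than 0.7 rad) (angle between any of tin_a, tin_b, tin_c's own z axis and vertical above 0.7 rad).
It fails at once if a tin dropped or thrown: moving faster than 0.6 m/s while not held by the fingers ((linear speed of tin_a above 0.6 m/s and contact force between the fingers and tin_a below 0.1 N) or (linear speed of tin_b above 0.6 m/s and contact force between the fingers and tin_b below 0.1 N) or (linear speed of tin_c above 0.6 m/s and contact force between the fingers and tin_c below 0.1 N)).
It fails at once if the cup, clay, screwdriver or brush pot moved more than 30 mm (distance of any of cup, clay, screwdriver, brushpot from where it was at the start of the episode above 0.03 m).
It also fails if it takes over 67 s, if anything falls off the work surface, if the arm or the gripper's body presses on something with over 40 N, if the wrist force passes 120 N, or if a joint passes its speed limit or range.

## Robot

A 6-joint arm with a two-finger parallel gripper is mounted at the origin on the work surface. World frame = base frame: x ahead of the robot, y to its left, z up, the work surface at z = 0. Lengths are in m, angles in degrees, forces in N, time in s.
With the tool pointing down it reaches from about 0.4 to 0.825 m from the base axis. Payload 7 kg.
Tool frame: the origin (TCP) lies at the very end of the fingers, on their centre line; the grasp point (between the pads) lies 19 mm behind it (r.hold_point_z is the distance from the TCP to the grasp point, in m); x points along the fingers, y is the direction in which the jaws open and shut, and the axes are right-handed (so a half turn about x gives the same grasp; the last joint's range is limited). The gripper opens to 88 mm and grips with 3 to 60 N. Pads are 19 mm wide; open, the fingers measure 130 mm over their backs; the gripper's body (78 mm by 193 mm) begins 47 mm behind the grasp point.
Start: joints at [85.892, 20.546, 0.682, 0, -70.136, -16.507], TCP at [0.238, 0.632, 0.227] pointing down, gripper open.
Joint ranges: [-176.03, 176.03], [-82.01, 121.73], [-58.28, 71.71], [-173.87, 95.51], [-174.79, -0.11], [-173.66, 173.66]. Speed limits (degrees/s): [136.94, 136.94, 172.46, 180, 180, 180].

## Interface

Orientations are given as [roll, pitch, yaw] about the fixed x, y, z axes, in that order (R = Rz(yaw) Ry(pitch) Rx(roll)).
In Python, from plant import r gives the robot as it stands. The module is installed in compiled form; this text tells all that it offers.
- The arm moves only by the shell command python3 -m creep 'ROWS' [FORCE]. ROWS is JSON, a list of rows, each a list of 7 numbers: the turn, a rotation vector about the tool's x, y, z in rad, then the shift along the tool's x, y, z in cm, then the opening in per cent of the stroke, from 0 (shut) to 100 (fully open). In form: [[rx, ry, rz, x, y, z, fingers], ...]. A call has 1 to 8 rows; each row shifts and turns the commanded pose from where the row before left it, along the tool's axes as they then stand; what a row does not reach is not made up. A row lasts 1/10 s, in which the tool goes at most 50 mm and 8.59 degrees, less where a joint would pass 70% of its speed; a pose out of reach is approached as far as the arm can. A call is refused whole if a number of a shift passes 5 or a number of a turn 0.15, either way. A call with a gripper value outside its range is refused whole. The fingers move at their own pace and stop on an object; FORCE is the grip in N (left out, the last holds). Time passes only in rows, so rows that do not move let the fingers close. It gives the time, the measured TCP pose, the force and the opening at its end, in the units of the state.
- r.get_state(): the state, without advancing time (a new reading comes with each control period).
- r.capture(name): name is "scene" or "top"; returns (picture, depth): 480x640x3 uint8, blue, green, red; 480x640 float32, m along the optical axis (not along the pixel's ray), 0 where there is no reading.
- r.camera_info(name): a dict with "fovy" (degrees; the focal length in pixels is half the picture's height over the tangent of half this angle, whatever the lens; pixels are square), "cx", "cy" (the principal point, pixels), "camera_from_world" (4x4, takes a point from world to camera coordinates). Camera axes: x right, y down, z forward; pixel columns grow to the right and rows downward; lengths in m; the calibration is good to about 2 mm. A picture is of the moment at which its call begins. camera_info takes no time and is no camera call.
- r.close_job(): hands the job in, once; it reports no verdict.
Trained networks look in the newest picture that a camera, given by its name, has taken for a name from the list of things; names that differ only in an ending like _2 or _b are one class to them, and where a whole thing is asked for, a point or a joint stands for the part that bears it (a point fixed in the world has none). Each returns a list of dicts, best first, with "score" (0 to 1); they miss things now and then, are a little off and sometimes report something else, mostly with a low value. They report only what shows in the picture. A call takes as long as a camera call. They do not tell look-alikes from the thing itself.
- r.look_for(query, camera): "rect" ([left, top, right, bottom] in pixels, round what is visible of it).
- r.masks_of(query, camera): "pixels" (480x640 bool, what is visible of it) and "rect" ([left, top, right, bottom] in pixels, round what is visible of it).
The state is a dict: "time_s": time; "joints": joint angles; "qd": joint speeds; "joint_torque": joint torques, N m; "tcp_pos": TCP position; "eef_rot": TCP orientation; "contact_force": force on the tool from outside, world axes, zero at the start; "moment": the same for the moment, N m; "gripper_width": finger opening in m.
Only numpy, scipy, OpenCV 4.12 (cv2) and the standard library are available. Lean on these libraries where they do the work, as an engineer would, in place of code of your own. Each camera call takes 0.05 s, during which the arm holds its last target. There are 200 camera calls.

## Working session

There is one attempt and no reset: what is moved stays moved. The work goes in short steps, Python scripts to look and compute and a shell command to move; the robot and the scene stay as the last step left them, time stands still between calls to the robot, and variables do not carry over. Pictures are saved under pics/ and viewed, about 8 in all and at most 12, crops included, and the job is handed in when it is done.

```bash
mkdir -p pics
cat > h.py <<'E'
import numpy as np, cv2
from plant import r
def cam(n):
    c=r.camera_info(n); f=240/np.tan(np.radians(c["fovy"])/2)
    return f,c["cx"],c["cy"],np.array(c["camera_from_world"])
def cloud(n,d):
    f,cx,cy,T=cam(n); v,u=np.mgrid[:480,:640]
    P=np.stack([(u-cx)*d/f,(v-cy)*d/f,d],-1)
    return (P-T[:3,3])@T[:3,:3]
def proj(n,p):
    f,cx,cy,T=cam(n); q=T[:3,:3]@np.asarray(p)+T[:3,3]
    return np.array([f*q[0]/q[2]+cx,f*q[1]/q[2]+cy])
E
python3 - <<'E'
from h import *
for n in("scene","top"):
    im,d=r.capture(n); cv2.imwrite(f"pics/{n}1.png",im); np.save(f"pics/{n}_d.npy",d)
    print(n,cam(n)[:3],np.linalg.inv(cam(n)[3])[:3].round(3).tolist())
    W=cloud(n,d)
    for q in("tin_a","riser","tray","cup","clay","screwdriver","brushpot"):
        for m in r.masks_of(q,n)[:6]:
            k=m["pixels"]&(d>0); p=W[k]
            print(q,round(m["score"],2),[int(x) for x in m["rect"]],np.median(p,0).round(3),np.percentile(p,2,0).round(3),np.percentile(p,98,0).round(3)) if len(p) else None
print(r.get_state())
E
```

```text
scene (np.float64(512.0460715776534), 324.18403751450285, 243.75545241156303) [[0.034, 0.821, -0.57, 1.132], [0.999, -0.024, 0.026, 0.113], [0.008, -0.571, -0.821, 1.02]]
tin_a 0.91 [270, 208, 305, 258] [0.441 0.064 0.078] [0.396 0.028 0.002] [0.461 0.098 0.098]
tin_a 0.8 [272, 255, 300, 304] [0.57  0.056 0.089] [0.524 0.025 0.003] [0.581 0.085 0.098]
tin_a 0.79 [173, 307, 214, 352] [ 0.689 -0.117  0.098] [ 0.649 -0.154  0.019] [ 0.705 -0.095  0.113]
tin_a 0.73 [190, 261, 225, 310] [ 0.591 -0.106  0.098] [ 0.547 -0.139  0.019] [ 0.605 -0.08   0.113]
tin_a 0.18 [255, 313, 286, 354] [0.681 0.028 0.052] [ 0.649 -0.003  0.021] [0.713 0.059 0.072]
riser 0.69 [62, 120, 256, 407] [ 0.634 -0.167  0.232] [ 0.319 -0.273  0.012] [ 0.81  -0.055  0.324]
tray 0.88 [321, 244, 389, 347] [0.575 0.205 0.006] [0.451 0.136 0.001] [0.688 0.272 0.031]
cup 0.63 [253, 315, 287, 353] [0.681 0.028 0.052] [ 0.648 -0.004  0.013] [0.713 0.06  0.072]
clay 0.81 [448, 281, 492, 321] [0.617 0.454 0.045] [0.571 0.418 0.018] [0.647 0.497 0.057]
screwdriver 0.64 [336, 187, 407, 202] [0.29  0.235 0.021] [0.273 0.182 0.0
[... 1505 characters left out ...]
88] [0.746 0.147 0.   ] [0.822 0.207 0.161]
{'time_s': 0.8, 'joints': array([ 8.58912517e+01,  2.05429644e+01,  6.80221295e-01,  1.58369616e-04,
       -7.01336466e+01, -1.65070390e+01]), 'qd': array([ 0.02558753,  0.00619979, -0.0338956 , -0.06404509,  0.01274179,
        0.02367538]), 'joint_torque': array([ 3.42856161e-03, -5.82281256e+01,  2.93285680e+01,  7.00146139e+00,
        1.25113412e-02, -1.78129426e-05]), 'tcp_pos': array([0.23767625, 0.63174559, 0.22658688]), 'eef_rot': array([-75.85546456,  89.99638667,  83.528802  ]), 'contact_force': array([-0.24802767, -0.71181539, -0.36679769]), 'moment': array([-0.02018736, -0.00939318, -0.05036161]), 'gripper_width': 0.08780341594736533}
```

View pics/scene1.png

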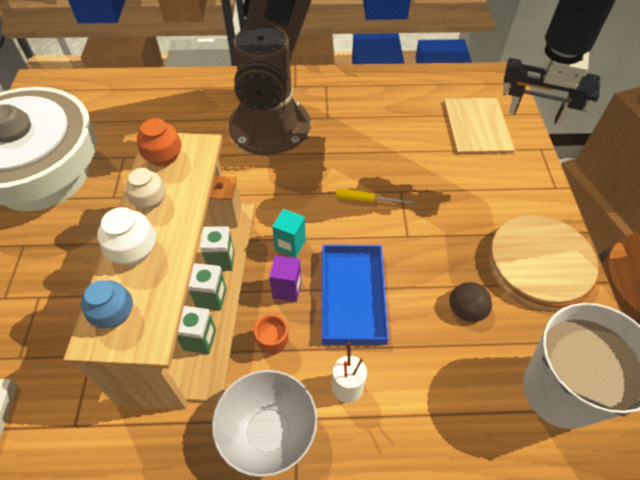

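View pics/top1.png

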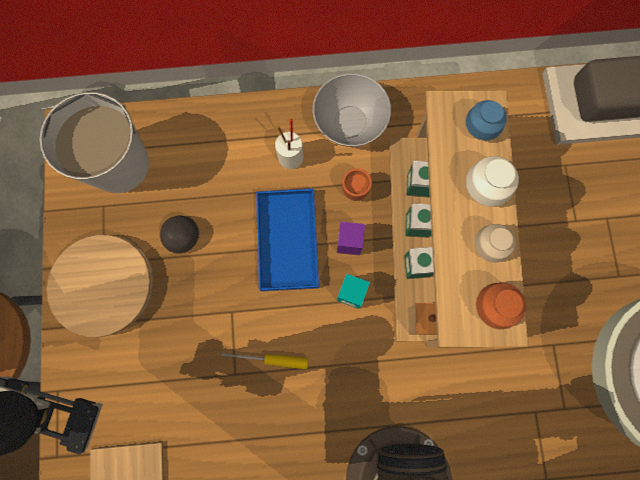

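The three green tins are at scene pixels (216,248), (207,286) and (197,328), under the roof. The look-alikes, turquoise (289,233) and purple (286,279), stand in front and are not wanted. The fixed wooden box is at (224,200), the tray at (354,295) and the cup at (271,333). Next I fit the poses from both views.

Run:
```python
from h import *
def rect(p): 
    c,s,a=cv2.minAreaRect((p[:,:2]*1000).astype(np.float32)); return np.round(c,1),np.round(s,1),round(a,1),len(p)
boxes={"scene":[(202,226,197,272),(188,262,226,312),(172,305,216,354)],"top":[]}
for n in("scene","top"):
    d=np.load(f"pics/{n}_d.npy"); W=cloud(n,d); W[d<=0]=9
    x,y,z=W[...,0],W[...,1],W[...,2]
    roof=(abs(z-.232)<.007)&(x>.2)&(x<.9)&(y<0)&(y>-.32); print(n,"roof",rect(W[roof]),np.median(z[roof]))
    for nm,lo,hi in(("t1",.42,.52),("t2",.52,.625),("t3",.625,.73)):
        t=(abs(z-.111)<.006)&(x>lo)&(x<hi)&(y<-.04)&(y>-.2); print(nm,rect(W[t]),np.median(z[t]))
    b=(abs(z-.140)<.006)&(x>.3)&(x<.45)&(y<-.02)&(y>-.2); print("box",rect(W[b]),np.median(z[b]) if b.any() else 0)
    b=(abs(z-.015)<.004)&(x>.25)&(x<.85)&(y<0)&(y>-.2); print("board",rect(W[b]),np.median(z[b]))
    b=(abs(z-.028)<.004)&(x>.42)&(x<.72)&(y>.1)&(y<.3); print("trayrim",rect(W[b]))
    b=(abs(z-.005)<.004)&(x>.46)&(x<.67)&(y>.15)&(y<.26); print("trayfloor",np.median(z[b]))
    for nm,lo,hi in(("turq",.37,.48),("purp",.5,.6)):
        t=(abs(z-.096)<.005)&(x>lo)&(x<hi)&(y>0)&(y<.13); print(nm,rect(W[t]),np.median(z[t]))
im=cv2.imread("pics/scene1.png")[180:370,140:320]; cv2.imwrite("pics/crop1.png",cv2.resize(im,None,fx=3,fy=3,interpolation=cv2.INTER_CUBIC))
from scipy.spatial.transform import Rotation as Ro
print(Ro.from_euler('xyz',r.get_state()["eef_rot"],degrees=True).as_matrix().round(3))
```

```text
scene roof (array([ 542.9, -184.1]), array([171. , 533.3]), 85.2, 14821) 0.23285333488832236
t1 (array([473.5, -97. ]), array([61.4, 57.4]), 1.5, 571) 0.1098757479350447
t2 (array([ 572.9, -110.3]), array([56.3, 58.8]), 82.3, 633) 0.11002843744957037
t3 (array([ 673.7, -122.2]), array([50.4, 57.4]), 81.1, 657) 0.10999652009403126
box (array([328.6, -93.7]), array([53.9, 13.3]), 6.8, 31) 0.1382622608232951
board (array([ 581.7, -113.9]), array([544.6, 199.2]), 3.5, 5415) 0.014958585303136705
trayrim (array([567.5, 204.6]), array([140.4, 244.5]), 87.8, 742)
trayfloor 0.005009814401390795
turq (array([425.4,  63. ]), array([57.5, 57.6]), 63.5, 499) 0.09488264723129788
purp (array([549.2,  55.5]), array([56. , 58.6]), 79.3, 599) 0.09484609825417116
top roof (array([ 542.9, -186.2]), array([171.9, 530.7]), 85.1, 15535) 0.23240097653221228
t1 (array([472.1, -95.2]), array([48.8, 56.2]), 88.7, 529) 0.10940165487884995
t2 (array([ 571.7, -105.3]), array([43. , 56.5]), 84.8, 455) 0.10960204117252002
t3 (array([ 672.6, -118.1]), array([37.7, 57.6]), 82.4, 368) 0.10972282946495956
box (array([343.7, -93.5]), array([12.7, 12.6]), 85.0, 35) 0.13721317071580938
board (array([570.4, -96.9]), array([564.6, 161. ]), 3.5, 4270) 0.014626651984348517
trayrim (array([566.2, 202.5]), array([140.3, 240.9]), 87.9, 618)
trayfloor 0.004651078301177097
turq (array([423.,  61.]), array([55.9, 55.9]), 63.8, 607) 0.09448639978816488
purp (array([546.5,  53.4]), array([56. , 56.6]), 78.8, 570) 0.09452024276331195
[[ 0.    -0.352 -0.936]
 [ 0.    -0.936  0.352]
 [-1.    -0.     0.   ]]
```

View pics/crop1.png

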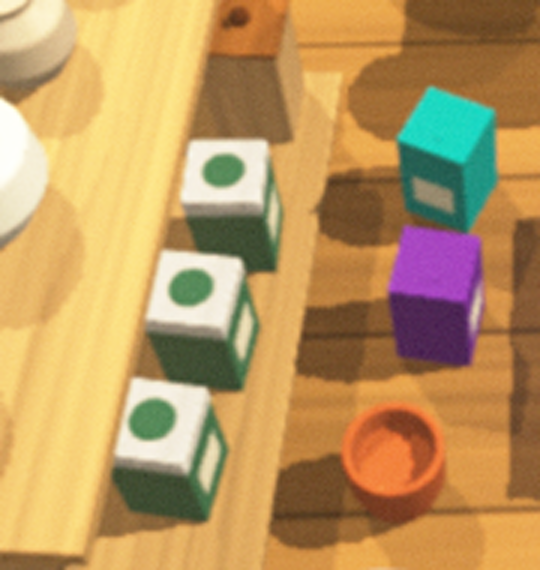

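```bash
cat > need.py <<'E'
# usage: need.py x y z yaw_deg(of y axis vs world x) [tilt]  -> z,x,y are of the grasp point
import sys; from h import *
from scipy.spatial.transform import Rotation as Ro
x,y,z,yaw=map(float,sys.argv[1:5]); t=np.radians(float(sys.argv[5]) if len(sys.argv)>5 else 40); a=np.radians(yaw)
ty=-np.array([np.cos(a),np.sin(a),0]); rx=np.array([np.sin(a),-np.cos(a),0])
tx=np.sin(t)*rx-np.cos(t)*np.array([0,0,1]); Rt=np.stack([tx,ty,np.cross(tx,ty)],1)
s=r.get_state(); R=Ro.from_euler('xyz',s["eef_rot"],degrees=True).as_matrix()
tcp=np.array([x,y,z])+r.hold_point_z*tx
rv=Ro.from_matrix(R.T@Rt).as_rotvec()
d=tcp-s["tcp_pos"]
print("t",round(s["time_s"],2),"rot",rv.round(4),"shift cm now-axes",(R.T@d*100).round(2),"final-axes",(Rt.T@d*100).round(2))
print("world up/in-y in final axes: up",Rt.T[:,2].round(3),"wx",Rt.T[:,0].round(3),"wy",Rt.T[:,1].round(3))
print("F",s["contact_force"].round(2),"w",round(s["gripper_width"],4),"tcp",s["tcp_pos"].round(4),"j",s["joints"].round(1))
E
python3 -m creep '[[0,0,0,-2.5,2,-3,100],[0,0,0,-2.5,2,-3,100],[0,0,0,-2.5,2,-3,100],[0,0,0,-2,2.5,-3.5,100],[0,0,0,-2,2.5,-3.5,100],[0,0,0,-2,2.5,-3.5,100]]' 20
python3 -m creep '[[0,0,0,-1,2.7,-4,100],[0,0,0,-1,2.7,-4,100],[0,0,0,-1,2.7,-4,100],[0,0,0,-1,2.7,-4,100],[0,0,0,-1,2.7,-4,100],[0,0,0,-1,2.7,-4,100]]'
python3 need.py .673 -.121 .2 -7
```

```text
time_s: 1.4
tcp_pos: [0.3733, 0.4352, 0.3627]
eef_rot: [-96.1, 90.0, 63.3]
contact_force: [0.1, 0.9, 0.0]
gripper_width: 0.0872
time_s: 2.0
tcp_pos: [0.5409, 0.1987, 0.4224]
eef_rot: [-119.9, 89.9, 39.5]
contact_force: [1.2, 0.6, -0.1]
gripper_width: 0.0874
t 2.0 rot [1.2751 0.5901 0.4651] shift cm now-axes [ 23.67  26.47 -23.89] final-axes [ 38.28 -17.    -8.78]
world up/in-y in final axes: up [-0.766 -0.    -0.643] wx [-0.078 -0.993  0.093] wy [-0.638  0.122  0.76 ]
F [ 1.19  0.63 -0.1 ] w 0.0874 tcp [0.5409 0.1987 0.4224] j [ 39.6   7.6   8.3   0.  -90.6  29.8]
```

```bash
python3 -m creep '[[0.1275,0.059,0.0465,0,0,0,100],[0.1275,0.059,0.0465,0,0,0,100],[0.1275,0.059,0.0465,0,0,0,100],[0.1275,0.059,0.0465,0,0,0,100],[0.1275,0.059,0.0465,0,0,0,100]]'
python3 -m creep '[[0.1275,0.059,0.0465,0,0,0,100],[0.1275,0.059,0.0465,0,0,0,100],[0.1275,0.059,0.0465,0,0,0,100],[0.1275,0.059,0.0465,0,0,0,100],[0.1275,0.059,0.0465,0,0,0,100],[0,0,0,0,0,0,100]]'
python3 need.py .673 -.121 .085 -7
```

```text
time_s: 2.5
tcp_pos: [0.5401, 0.2004, 0.4223]
eef_rot: [160.7, 68.7, -77.2]
contact_force: [0.3, 0.1, -0.6]
gripper_width: 0.0873
time_s: 3.1
tcp_pos: [0.5406, 0.2015, 0.4186]
eef_rot: [179.7, 49.6, -97.4]
contact_force: [0.5, 1.2, -0.2]
gripper_width: 0.0878
t 3.1 rot [-0.0001 -0.0062 -0.004 ] shift cm now-axes [ 46.92 -17.26  -1.55] final-axes [ 46.98 -17.07  -1.84]
world up/in-y in final axes: up [-0.766 -0.    -0.643] wx [-0.078 -0.993  0.093] wy [-0.638  0.122  0.76 ]
F [ 0.46  1.24 -0.17] w 0.0878 tcp [0.5406 0.2015 0.4186] j [  52.2   23.     9.2   20.6 -111.   -57.9]
```

```bash
python3 -m creep '[[0,0,0,2,-4.3,-0.4,100],[0,0,0,2,-4.3,-0.4,100],[0,0,0,2,-4.3,-0.4,100],[0,0,0,2,-4.2,-0.4,100],[0,0,0,4.5,0,0,100],[0,0,0,4.5,0,0,100],[0,0,0,4.5,0,0,100],[0,0,0,4.5,0,0,100]]'
python3 -m creep '[[0,0,0,4,0,0,100],[0,0,0,3,0,0,100],[0,0,0,0,0,0,100],[0,0,0,0,0,0,100]]'
python3 need.py .673 -.121 .085 -7
python3 - <<'E'
from h import *
im,d=r.capture("scene"); cv2.imwrite("pics/a1.png",im)
E
```

```text
time_s: 3.9
tcp_pos: [0.6879, 0.0005, 0.2322]
eef_rot: [179.9, 50.1, -96.9]
contact_force: [0.5, 0.7, -0.6]
gripper_width: 0.0875
time_s: 4.3
tcp_pos: [0.6827, -0.0433, 0.1799]
eef_rot: [180.0, 50.0, -96.9]
contact_force: [0.6, 0.1, 0.8]
gripper_width: 0.0876
t 4.3 rot [0.0015 0.0003 0.0006] shift cm now-axes [14.18  0.03  0.1 ] final-axes [14.18  0.02  0.11]
world up/in-y in final axes: up [-0.766 -0.    -0.643] wx [-0.078 -0.993  0.093] wy [-0.638  0.122  0.76 ]
F [0.55 0.09 0.78] w 0.0876 tcp [ 0.6827 -0.0433  0.1799] j [ 28.1  31.3 -12.1  33.  -75.  -52. ]
```

View pics/a1.png

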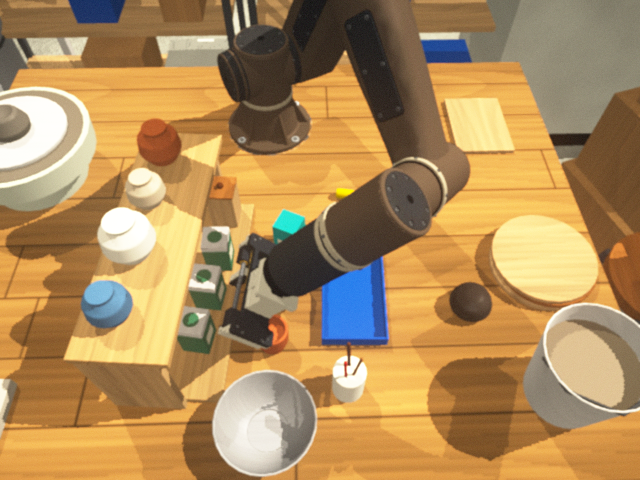

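The picture shows the gripper tilted in front of the far tin (197,328), fingers at about (235,325), with no contact. I move in.

```bash
python3 -m creep '[[0,0,0,2,0,0,100],[0,0,0,2,0,0,100],[0,0,0,2,0,0,100],[0,0,0,2,0,0,100],[0,0,0,2,0,0,100]]'
python3 -m creep '[[0,0,0,2,0,0,100],[0,0,0,1.6,0,0.1,100],[0,0,0,0.5,0,0,100],[0,0,0,0,0,0,100]]'
python3 need.py .673 -.121 .085 -7
python3 -m creep '[[0,0,0,0,0,0,70],[0,0,0,0,0,0,50],[0,0,0,0,0,0,30],[0,0,0,0,0,0,30],[0,0,0,0,0,0,30],[0,0,0,0,0,0,30]]' 20
python3 need.py .673 -.121 .085 -7
```

```text
time_s: 4.85
tcp_pos: [0.6762, -0.1056, 0.1036]
eef_rot: [-179.8, 50.1, -96.7]
contact_force: [0.0, -0.4, -0.2]
gripper_width: 0.0875
time_s: 5.25
tcp_pos: [0.6717, -0.1322, 0.0706]
eef_rot: [180.0, 50.0, -97.0]
contact_force: [0.6, 0.1, 0.7]
gripper_width: 0.0876
t 5.25 rot [ 0.0006 -0.0006 -0.0002] shift cm now-axes [ 0.05  0.01 -0.06] final-axes [ 0.05  0.01 -0.06]
world up/in-y in final axes: up [-0.766 -0.    -0.643] wx [-0.078 -0.993  0.093] wy [-0.638  0.122  0.76 ]
F [0.64 0.11 0.66] w 0.0876 tcp [ 0.6717 -0.1322  0.0706] j [ 20.6  35.2 -23.6  41.1 -60.  -57.9]
time_s: 5.85
tcp_pos: [0.6716, -0.1321, 0.0708]
eef_rot: [180.0, 50.0, -97.0]
contact_force: [-0.8, 1.1, 2.2]
gripper_width: 0.0573
t 5.85 rot [ 0.0003 -0.0006 -0.    ] shift cm now-axes [ 0.07 -0.   -0.05] final-axes [ 0.07 -0.   -0.05]
world up/in-y in final axes: up [-0.766 -0.    -0.643] wx [-0.078 -0.993  0.093] wy [-0.638  0.122  0.76 ]
F [-0.8   1.05  2.24] w 0.0573 tcp [ 0.6716 -0.1321  0.0708] j [ 20.6  35.1 -23.6  41.1 -60.  -57.9]
```

```bash
python3 -m creep '[[0,0,0,0,0,0,30],[0,0,0,-0.38,0,-0.32,30],[0,0,0,-0.38,0,-0.32,30],[0,0,0,-0.38,0,-0.32,30],[0,0,0,-0.38,0,-0.32,30]]'
for i in 1 2 3 4 5 6; do python3 -m creep '[[0,0,0,0,0,0,30],[0,0,0,0,0,0,30]]' | grep -E 'force|width'; done
python3 need.py .673 -.121 .085 -7
```

```text
time_s: 6.35
tcp_pos: [0.6714, -0.1323, 0.0907]
eef_rot: [180.0, 50.0, -97.0]
contact_force: [0.1, 0.4, -0.5]
gripper_width: 0.0572
contact_force: [-0.1, 0.1, -1.9]
gripper_width: 0.0569
contact_force: [0.1, 0.2, -0.9]
gripper_width: 0.057
contact_force: [-0.4, -0.1, -0.6]
gripper_width: 0.0569
contact_force: [0.5, 0.2, -0.6]
gripper_width: 0.0568
contact_force: [0.2, -0.4, -1.1]
gripper_width: 0.0573
contact_force: [0.8, 0.2, -1.2]
gripper_width: 0.057
t 7.55 rot [ 0.0003 -0.0005 -0.0005] shift cm now-axes [ 1.55 -0.02  1.22] final-axes [ 1.56 -0.02  1.22]
world up/in-y in final axes: up [-0.766 -0.    -0.643] wx [-0.078 -0.993  0.093] wy [-0.638  0.122  0.76 ]
F [ 0.8   0.22 -1.16] w 0.057 tcp [ 0.6714 -0.1323  0.0903] j [ 20.7  33.9 -22.7  40.2 -61.7 -56.3]
```

Mean is about −1.0 N, compared with about +0.3 N unloaded, so the far tin is **empty**. It goes to the tray's far slot.

```bash
python3 -m creep '[[0,0,0,-2,0,0,30],[0,0,0,-3,0,0,30],[0,0,0,-3,0,0,30],[0,0,0,-3,0,0,30],[0,0,0,-3,0,0,30],[0,0,0,-2,0,0,30]]'
python3 need.py .617 .2015 .2 -2.2
```

```text
time_s: 8.15
tcp_pos: [0.6847, -0.0287, 0.2146]
eef_rot: [-179.9, 50.0, -96.9]
contact_force: [-0.4, 0.6, -0.7]
gripper_width: 0.0572
t 8.15 rot [-0.0641  0.0004 -0.0524] shift cm now-axes [-11.16   9.4   17.82] final-axes [-11.62   7.65  18.36]
world up/in-y in final axes: up [-0.766 -0.    -0.643] wx [-0.025 -0.999  0.029] wy [-0.642  0.038  0.765]
F [-0.42  0.58 -0.75] w 0.0572 tcp [ 0.6847 -0.0287  0.2146] j [ 29.2  30.3  -8.9  31.9 -79.  -50.4]
```

```bash
python3 -m creep '[[0,0,0,-1.4,1.17,2.23,30],[0,0,0,-1.4,1.17,2.23,30],[0,0,0,-1.4,1.17,2.23,30],[0,0,0,-1.4,1.17,2.23,30],[0,0,0,-1.4,1.17,2.23,30],[0,0,0,-1.4,1.17,2.23,30],[0,0,0,-1.4,1.17,2.23,30],[0,0,0,-1.4,1.17,2.23,30]]'
python3 -m creep '[[-0.032,0,-0.026,0,0,0,30],[-0.032,0,-0.026,0,0,0,30],[0,0,0,0,0,0,30],[0,0,0,0,0,0,30]]'
python3 need.py .617 .2015 .0765 -2.2
python3 - <<'E'
from h import *
im,d=r.capture("scene"); cv2.imwrite("pics/b1.png",im[150:450,150:550])
E
```

```text
time_s: 8.95
tcp_pos: [0.616, 0.1894, 0.1837]
eef_rot: [179.9, 50.0, -97.1]
contact_force: [-0.2, -0.3, -0.7]
gripper_width: 0.0573
time_s: 9.35
tcp_pos: [0.6164, 0.1874, 0.1844]
eef_rot: [179.8, 50.0, -92.5]
contact_force: [0.2, -0.2, -0.1]
gripper_width: 0.057
t 9.35 rot [-0.0007 -0.0003 -0.0029] shift cm now-axes [ 9.24 -0.02  8.02] final-axes [ 9.24 -0.    8.01]
world up/in-y in final axes: up [-0.766 -0.    -0.643] wx [-0.025 -0.999  0.029] wy [-0.642  0.038  0.765]
F [ 0.16 -0.17 -0.09] w 0.057 tcp [0.6164 0.1874 0.1844] j [ 47.7  33.1  -5.6  24.4 -84.6 -59.8]
```

View pics/b1.png

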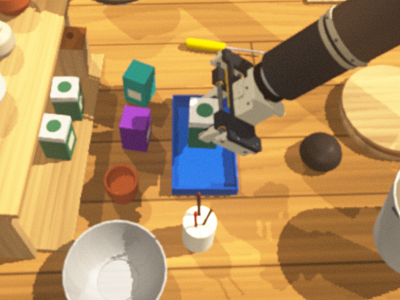

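The tin hangs upright above the tray (crop pixel (203,120)) and clears the brush pot. I lower it.

```bash
python3 -m creep '[[0,0,0,1.8,0,1.55,30],[0,0,0,1.8,0,1.55,30],[0,0,0,1.8,0,1.55,30],[0,0,0,1.6,0,1.4,30],[0,0,0,1.2,0,1.05,30],[0,0,0,0.7,0,0.6,30],[0,0,0,0.25,0,0.2,30],[0,0,0,0,0,0,30]]'
python3 -m creep '[[0,0,0,0,0,0,30],[0,0,0,0,0,0,30]]'
python3 need.py .617 .2015 .0753 -2.2
```

```text
time_s: 10.2
tcp_pos: [0.6166, 0.1899, 0.0632]
eef_rot: [179.8, 50.0, -92.4]
contact_force: [-0.6, -0.4, -1.0]
gripper_width: 0.0574
time_s: 10.4
tcp_pos: [0.6168, 0.1903, 0.0639]
eef_rot: [179.9, 50.0, -92.3]
contact_force: [0.4, 0.3, -0.9]
gripper_width: 0.0569
t 10.4 rot [-0.0004  0.0007 -0.0015] shift cm now-axes [0.29 0.02 0.12] final-axes [0.29 0.02 0.12]
world up/in-y in final axes: up [-0.766 -0.    -0.643] wx [-0.025 -0.999  0.029] wy [-0.642  0.038  0.765]
F [ 0.43  0.25 -0.93] w 0.0569 tcp [0.6168 0.1903 0.0639] j [ 47.8  39.8 -11.   25.4 -73.6 -64.9]
```

```bash
for i in 1 2; do python3 -m creep '[[0,0,0,0.08,0,0.065,30],[0,0,0,0,0,0,30],[0,0,0,0,0,0,30]]' | grep -E 'force|pos'; done
for i in 1 2; do python3 -m creep '[[0,0,0,0.04,0,0.033,30],[0,0,0,0,0,0,30],[0,0,0,0,0,0,30]]' | grep -E 'force|pos'; done
for i in 1 2; do python3 -m creep '[[0,0,0,0.04,0,0.033,30],[0,0,0,0,0,0,30],[0,0,0,0,0,0,30]]' | grep -E 'force|pos'; done
```

```text
tcp_pos: [0.6164, 0.19, 0.0622]
contact_force: [-0.7, 0.3, -0.9]
tcp_pos: [0.6164, 0.1899, 0.0609]
contact_force: [0.1, -0.2, -1.2]
tcp_pos: [0.6164, 0.19, 0.0607]
contact_force: [-0.4, 1.7, 1.6]
tcp_pos: [0.6165, 0.19, 0.0607]
contact_force: [-1.8, 1.4, 4.2]
tcp_pos: [0.6165, 0.1901, 0.0607]
contact_force: [-3.2, 1.4, 8.6]
tcp_pos: [0.6165, 0.1901, 0.0606]
contact_force: [-2.6, 1.9, 10.3]
```

```bash
python3 -m creep '[[0,0,0,-0.06,0,-0.05,30],[0,0,0,0,0,0,40],[0,0,0,0,0,0,70],[0,0,0,0,0,0,100],[0,0,0,0,0,0,100],[0,0,0,0,0,0,100],[0,0,0,0,0,0,100]]'
python3 -m creep '[[0,0,0,-2,0,0,100],[0,0,0,-2,0,0,100],[0,0,0,-3,0,0,100],[0,0,0,-4,0,0,100],[0,0,0,-4,0,0,100]]'
python3 need.py .5725 -.11 .085 -6
```

```text
time_s: 12.9
tcp_pos: [0.6164, 0.1899, 0.0595]
eef_rot: [179.8, 50.0, -92.4]
contact_force: [0.0, 0.5, -0.8]
gripper_width: 0.0856
time_s: 13.4
tcp_pos: [0.6203, 0.2868, 0.1755]
eef_rot: [179.8, 50.0, -92.5]
contact_force: [1.2, 0.1, -0.1]
gripper_width: 0.0873
t 13.4 rot [ 0.0511 -0.0009  0.0395] shift cm now-axes [ 34.45   3.23 -24.66] final-axes [ 34.5    0.6  -24.79]
world up/in-y in final axes: up [-0.766 -0.    -0.643] wx [-0.067 -0.995  0.08 ] wy [-0.639  0.105  0.762]
F [ 1.2   0.12 -0.09] w 0.0873 tcp [0.6203 0.2868 0.1755] j [ 52.5  39.2   5.2  21.7 -90.6 -61.4]
```

```bash
python3 -m creep '[[0.026,0,0.02,0,0,0,100],[0.025,0,0.02,0,0,0,100],[0,0,0,0,0.1,-4.9,100],[0,0,0,0,0.1,-4.9,100],[0,0,0,0,0.1,-5,100],[0,0,0,0,0.1,-5,100],[0,0,0,0,0.1,-5,100]]'
python3 -m creep '[[0,0,0,4.5,0,0,100],[0,0,0,4.5,0,0,100],[0,0,0,4.5,0,0,100],[0,0,0,3.5,0,0,100],[0,0,0,2.5,0,0,100],[0,0,0,0,0,0,100]]'
python3 need.py .5725 -.11 .085 -6
python3 - <<'E'
from h import *
im,d=r.capture("scene"); cv2.imwrite("pics/c1.png",im[170:420,150:550]); W=cloud("scene",d); W[d<=0]=9
x,y,z=W[...,0],W[...,1],W[...,2]
for nm,zz,a in(("tray tin",.1,(.55,.7,.14,.27)),("t2",.111,(.52,.625,-.2,-.04)),("t1",.111,(.42,.52,-.2,-.04))):
    t=(abs(z-zz)<.006)&(x>a[0])&(x<a[1])&(y>a[2])&(y<a[3]); print(nm,cv2.minAreaRect((W[t][:,:2]*1000).astype(np.float32)),np.median(z[t]) if t.any() else 0,t.sum())
E
```

```text
time_s: 14.1
tcp_pos: [0.5948, 0.0954, 0.334]
eef_rot: [179.9, 49.9, -96.2]
contact_force: [0.8, 0.5, 0.1]
gripper_width: 0.0877
time_s: 14.7
tcp_pos: [0.5794, -0.0305, 0.1815]
eef_rot: [179.5, 49.8, -96.7]
contact_force: [-0.3, -0.4, 0.5]
gripper_width: 0.0877
t 14.7 rot [ 0.0003 -0.0042 -0.0075] shift cm now-axes [14.4  -0.25  0.15] final-axes [14.4  -0.14  0.09]
world up/in-y in final axes: up [-0.766 -0.    -0.643] wx [-0.067 -0.995  0.08 ] wy [-0.639  0.105  0.762]
F [-0.32 -0.45  0.47] w 0.0877 tcp [ 0.5794 -0.0305  0.1815] j [ 34.1  23.5 -24.7  30.7 -73.2 -57.6]
tray tin ((617.0797729492188, 195.58941650390625), (55.76982879638672, 59.364234924316406), 85.27178955078125) 0.09979735477267804 691
t2 ((573.0092163085938, -110.81770324707031), (57.346187591552734, 59.164756774902344), 80.7879867553711) 0.10986130017589096 643
t1 ((474.338134765625, -97.4075927734375), (58.89219665527344, 56.93062210083008), 0.07570939511060715) 0.10972892876726269 567
```

View pics/c1.png

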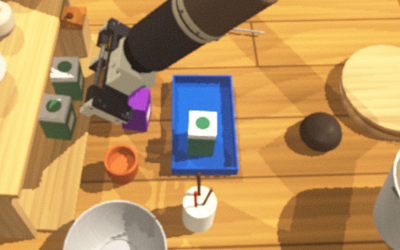

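The first tin stands upright in the tray (crop (203,125), lid z 0.0998). The gripper is lined up on the middle tin.

```bash
python3 -m creep '[[0,0,0,2,-0.2,0,90],[0,0,0,2,0,0,90],[0,0,0,2,0,0,90],[0,0,0,2,0,0,90],[0,0,0,2,0,0,90]]'
python3 need.py .5728 -.11 .085 -6.5
python3 -m creep '[[0,0,0,2,0,0,90],[0,0,0,1.7,0,0.1,90],[0,0,0,0.6,0,0,90],[0,0,0,0,0,0,90],[0,0,0,0,0,0,90]]'
python3 need.py .5728 -.11 .085 -6.5
python3 -m creep '[[0,0,0,0,0,0,70],[0,0,0,0,0,0,50],[0,0,0,0,0,0,30],[0,0,0,0,0,0,30],[0,0,0,0,0,0,30],[0,0,0,0,0,0,30]]' 20
python3 -m creep '[[0,0,0,0,0,0,30],[0,0,0,-0.38,0,-0.32,30],[0,0,0,-0.38,0,-0.32,30],[0,0,0,-0.38,0,-0.32,30],[0,0,0,-0.38,0,-0.32,30]]'
for i in 1 2 3 4 5 6; do python3 -m creep '[[0,0,0,0,0,0,30],[0,0,0,0,0,0,30]]' | grep -E 'force'; done
python3 need.py .5728 -.11 .085 -6.5
```

```text
time_s: 15.25
tcp_pos: [0.5787, -0.0906, 0.1083]
eef_rot: [-179.9, 50.0, -95.9]
contact_force: [-0.0, 0.2, 0.3]
gripper_width: 0.0788
t 15.25 rot [0.0059 0.0001 0.0071] shift cm now-axes [ 4.94  0.4  -0.03] final-axes [ 4.94  0.36 -0.03]
world up/in-y in final axes: up [-0.766 -0.    -0.643] wx [-0.073 -0.994  0.087] wy [-0.639  0.113  0.761]
F [-0.01  0.18  0.32] w 0.0788 tcp [ 0.5787 -0.0906  0.1083] j [ 28.3  26.4 -33.   37.2 -61.6 -61.5]
time_s: 15.75
tcp_pos: [0.5759, -0.117, 0.0753]
eef_rot: [-179.9, 50.0, -95.9]
contact_force: [-0.6, 0.3, 0.2]
gripper_width: 0.0789
t 15.75 rot [ 0.0062 -0.0001  0.0071] shift cm now-axes [ 0.71  0.4  -0.11] final-axes [ 0.71  0.39 -0.12]
world up/in-y in final axes: up [-0.766 -0.    -0.643] wx [-0.073 -0.994  0.087] wy [-0.639  0.113  0.761]
F [-0.58  0.35  0.2 ] w 0.0789 tcp [ 0.5759 -0.117   0.0753] j [ 25.3  28.1 -36.5  41.1 -56.7 -64.1]
time_s: 16.35
tcp_pos: [0.5747, -0.1179, 0.0749]
eef_rot: [180.0, 49.9, -96.0]
contact_force: [-3.8, 1.5, 5.0]
gripper_width: 0.0563
time_s: 16.85
tcp_pos: [0.5752, -0.1175, 0.0947]
eef_rot: [-180.0, 50.0, -96.0]
contact_force: [0.2, 0.5, -4.0]
gripper_width: 0.0564
contact_force: [-0.5, 0.0, -4.5]
contact_force: [0.1, -0.4, -4.5]
contact_force: [-0.4, -0.4, -3.4]
contact_force: [-0.3, 0.2, -3.6]
contact_force: [0.2, -0.3, -4.0]
contact_force: [-0.3, 0.6, -4.2]
t 18.05 rot [ 0.0067 -0.0005  0.0059] shift cm now-axes [2.13 0.32 1.18] final-axes [2.13 0.31 1.17]
world up/in-y in final axes: up [-0.766 -0.    -0.643] wx [-0.073 -0.994  0.087] wy [-0.639  0.113  0.761]
F [-0.3   0.58 -4.16] w 0.0562 tcp [ 0.5751 -0.1177  0.0945] j [ 25.6  26.7 -35.5  39.9 -58.7 -62.3]
```

About 4.1 N, so the middle tin is **full**. I set it back on the board, 30 mm further along towards the vacated place, which gives room to grip the near tin.

```bash
python3 -m creep '[[0,0,0,0,-1,0,30],[0,0,0,0,-1,0,30],[0,0,0,0,-1,0,30],[0,0,0,0.5,0,0.42,30],[0,0,0,0.5,0,0.42,30],[0,0,0,0.38,0,0.32,30],[0,0,0,0,0,0,30],[0,0,0,0,0,0,30]]'
for i in 1 2 3 4 5; do python3 -m creep '[[0,0,0,0.04,0,0.033,30],[0,0,0,0,0,0,30],[0,0,0,0,0,0,30]]' | grep -E 'force|pos'; done
```

```text
time_s: 18.85
tcp_pos: [0.6046, -0.1208, 0.0762]
eef_rot: [180.0, 50.0, -96.0]
contact_force: [0.5, 0.7, -4.1]
gripper_width: 0.0562
tcp_pos: [0.605, -0.1207, 0.0761]
contact_force: [0.2, -0.5, -3.8]
tcp_pos: [0.6049, -0.1208, 0.0754]
contact_force: [0.9, -1.0, -3.7]
tcp_pos: [0.605, -0.1208, 0.075]
contact_force: [-1.1, 0.7, -2.3]
tcp_pos: [0.605, -0.1208, 0.075]
contact_force: [-1.3, 2.1, 5.9]
tcp_pos: [0.6051, -0.1208, 0.0749]
contact_force: [-2.0, 3.7, 8.4]
```

```bash
python3 -m creep '[[0,0,0,-0.08,0,-0.06,30],[0,0,0,0,0,0,40],[0,0,0,0,0,0,70],[0,0,0,0,0,0,100],[0,0,0,0,0,0,100],[0,0,0,0,0,0,100],[0,0,0,0,0,0,100]]'
python3 -m creep '[[0,0,0,-2,0,0,100],[0,0,0,-2,0,0,100],[0,0,0,-3,0,0,100],[0,0,0,-4,0,0,100],[0,0,0,-4,0,0,100],[0,0,0,0,0,0,100]]'
python3 - <<'E'
from h import *
for n in("scene","top"):
    im,d=r.capture(n); W=cloud(n,d); W[d<=0]=9; cv2.imwrite(f"pics/d_{n}.png",im)
    x,y,z=W[...,0],W[...,1],W[...,2]
    for nm,a in(("t2",(.55,.66,-.2,-.04)),("t1",(.43,.52,-.2,-.06))):
        t=(abs(z-.110)<.004)&(x>a[0])&(x<a[1])&(y>a[2])&(y<a[3]); p=W[t]; print(n,nm,np.percentile(p,[1,99],0)[:,:2].round(4).tolist(),[np.round(v,1) for v in cv2.minAreaRect((p[:,:2]*1000).astype(np.float32))],np.median(z[t]),t.sum())
cv2.imwrite("pics/d1.png",cv2.resize(cv2.imread("pics/d_scene.png")[170:370,130:330],None,fx=3,fy=3))
E
python3 need.py .478 -.097 .085 -2.5
```

```text
time_s: 21.05
tcp_pos: [0.6049, -0.1208, 0.0747]
eef_rot: [-180.0, 50.0, -96.0]
contact_force: [-0.8, 0.3, -0.2]
gripper_width: 0.0854
time_s: 21.65
tcp_pos: [0.618, -0.0211, 0.1936]
eef_rot: [-179.4, 50.2, -95.3]
contact_force: [-0.2, -0.1, 0.3]
gripper_width: 0.0876
scene t2 [[0.5782, -0.1395], [0.6358, -0.0855]] [array([ 606.1, -113.4]), array([54.9, 58.7]), np.float64(83.7)] 0.11012710030572805 644
scene t1 [[0.4463, -0.1249], [0.5029, -0.0695]] [array([474.4, -97. ]), array([56.5, 58.6]), np.float64(89.5)] 0.10986173447894593 552
top t2 [[0.5773, -0.1295], [0.6325, -0.0876]] [array([ 604.9, -108.7]), array([41.6, 55. ]), np.float64(83.6)] 0.1099345538084644 400
top t1 [[0.4446, -0.1182], [0.4997, -0.0715]] [array([472.3, -95.2]), array([48.9, 56.3]), np.float64(88.0)] 0.10964466924108832 516
t 21.75 rot [-0.0468  0.0007 -0.0376] shift cm now-axes [15.48 12.83  0.08] final-axes [14.99 13.38  0.7 ]
world up/in-y in final axes: up [-0.766 -0.    -0.643] wx [-0.028 -0.999  0.033] wy [-0.642  0.044  0.765]
F [-0.79 -0.09 -0.36] w 0.0872 tcp [ 0.6152 -0.0241  0.1899] j [ 32.8  25.6 -20.   31.4 -74.5 -55.6]
```

View pics/d1.png

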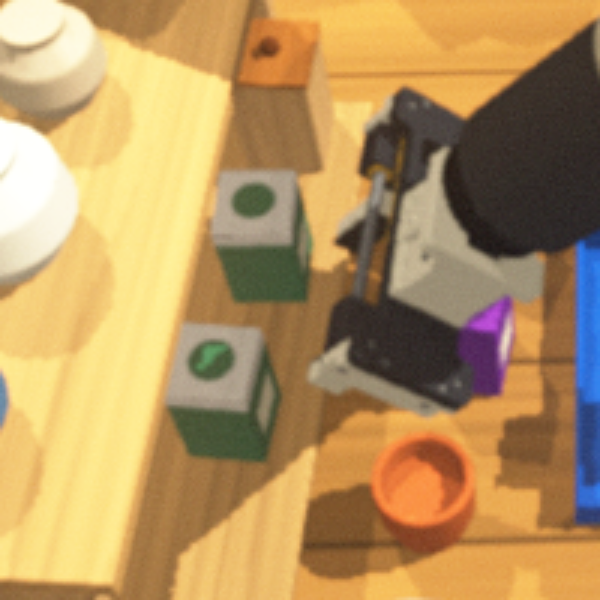

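The near tin (crop (262,235)) stands beside the fixed box, and the middle tin was set down upright. I approach with an offset of about 7 mm so the gripper body clears the box.

```bash
python3 -m creep '[[-0.024,0,-0.019,0,0,0,100],[-0.023,0,-0.019,0,0,0,100],[0,0,0,0,4.4,0.2,100],[0,0,0,0,4.4,0.2,100],[0,0,0,0,4.3,0.2,100],[0,0,0,0,0,0,100],[0,0,0,0,0,0,100]]'
python3 need.py .480 -.097 .085 -2.5
```

```text
time_s: 22.45
tcp_pos: [0.4837, -0.0149, 0.1861]
eef_rot: [179.9, 50.0, -92.5]
contact_force: [0.9, 0.3, 1.2]
gripper_width: 0.0876
t 22.45 rot [ 0.0019 -0.0004  0.0004] shift cm now-axes [14.91  0.02  0.21] final-axes [14.91  0.02  0.2 ]
world up/in-y in final axes: up [-0.766 -0.    -0.643] wx [-0.028 -0.999  0.033] wy [-0.642  0.044  0.765]
F [0.94 0.29 1.17] w 0.0876 tcp [ 0.4837 -0.0149  0.1861] j [ 42.8  15.  -36.2  28.4 -71.9 -62.3]
```

```bash
python3 -m creep '[[0,0,0,2,0,0,100],[0,0,0,2,0,0,100],[0,0,0,2,0,0,100],[0,0,0,2,0,0,100],[0,0,0,1.5,0,0.1,100]]'
python3 -m creep '[[0,0,0,1.5,0,0.1,100],[0,0,0,1.5,0,0,100],[0,0,0,1,0,0,100],[0,0,0,0,0,0,100],[0,0,0,0,0,0,100]]'
python3 need.py .480 -.097 .085 -2.5
```

```text
time_s: 22.95
tcp_pos: [0.4816, -0.076, 0.1113]
eef_rot: [179.8, 49.9, -92.7]
contact_force: [0.1, -0.3, 0.5]
gripper_width: 0.0876
time_s: 23.45
tcp_pos: [0.4808, -0.0998, 0.0813]
eef_rot: [179.9, 50.0, -92.6]
contact_force: [0.1, 0.5, -0.3]
gripper_width: 0.0875
t 23.45 rot [ 0.0001 -0.0007 -0.0014] shift cm now-axes [ 1.42  0.09 -0.02] final-axes [ 1.42  0.09 -0.02]
world up/in-y in final axes: up [-0.766 -0.    -0.643] wx [-0.028 -0.999  0.033] wy [-0.642  0.044  0.765]
F [ 0.15  0.49 -0.35] w 0.0875 tcp [ 0.4808 -0.0998  0.0813] j [ 32.8  20.7 -48.8  40.3 -54.1 -69.3]
```

```bash
python3 -m creep '[[0,0,0,0.7,0,0,100],[0,0,0,0.5,0,0,100],[0,0,0,0,0,0,100],[0,0,0,0,0,0,80],[0,0,0,0,0,0,75]]'
python3 -m creep '[[0,0,0,0,0,0,70],[0,0,0,0,0,0,66],[0,0,0,0,0,0,62],[0,0,0,0,0,0,50],[0,0,0,0,0,0,30],[0,0,0,0,0,0,30],[0,0,0,0,0,0,30],[0,0,0,0,0,0,30]]' 20
python3 -m creep '[[0,0,0,0,0,0,30],[0,0,0,-0.38,0,-0.32,30],[0,0,0,-0.38,0,-0.32,30],[0,0,0,-0.38,0,-0.32,30],[0,0,0,-0.38,0,-0.32,30]]'
for i in 1 2 3 4 5 6; do python3 -m creep '[[0,0,0,0,0,0,30],[0,0,0,0,0,0,30]]' | grep -E 'force'; done
python3 need.py .480 -.097 .085 -2.5
```

```text
time_s: 23.95
tcp_pos: [0.4802, -0.1072, 0.0722]
eef_rot: [179.9, 50.0, -92.6]
contact_force: [-0.6, 0.2, 0.7]
gripper_width: 0.0766
time_s: 24.75
tcp_pos: [0.48, -0.1074, 0.0721]
eef_rot: [179.9, 50.0, -92.6]
contact_force: [-1.3, -0.8, -0.4]
gripper_width: 0.0557
time_s: 25.25
tcp_pos: [0.4803, -0.1071, 0.0924]
eef_rot: [180.0, 50.0, -92.5]
contact_force: [0.3, 0.4, -3.8]
gripper_width: 0.056
contact_force: [0.0, 0.0, -3.4]
contact_force: [0.7, 0.6, -4.5]
contact_force: [-0.0, 1.0, -4.0]
contact_force: [-0.1, 0.4, -3.4]
contact_force: [0.9, -0.4, -3.7]
contact_force: [0.7, 1.0, -3.2]
t 26.45 rot [ 0.0002 -0.0004 -0.001 ] shift cm now-axes [1.75 0.05 1.25] final-axes [1.75 0.05 1.25]
world up/in-y in final axes: up [-0.766 -0.    -0.643] wx [-0.028 -0.999  0.033] wy [-0.642  0.044  0.765]
F [ 0.67  1.02 -3.23] w 0.0558 tcp [ 0.4801 -0.1074  0.092 ] j [ 32.1  19.5 -48.7  40.3 -54.9 -68. ]
```

About 3.7 N, so the near tin is **full** too. Only the far tin was empty, so I set this one back down.

```bash
python3 -m creep '[[0,0,0,0,-0.5,0,30],[0,0,0,0.5,0,0.42,30],[0,0,0,0.5,0,0.42,30],[0,0,0,0.38,0,0.32,30],[0,0,0,0,0,0,30],[0,0,0,0,0,0,30]]'
for i in 1 2 3 4 5; do python3 -m creep '[[0,0,0,0.04,0,0.033,30],[0,0,0,0,0,0,30],[0,0,0,0,0,0,30]]' | grep -E 'force|pos'; done
```

```text
time_s: 27.05
tcp_pos: [0.4849, -0.1078, 0.0737]
eef_rot: [179.9, 49.9, -92.6]
contact_force: [0.1, -0.2, -4.6]
gripper_width: 0.0559
tcp_pos: [0.4851, -0.1075, 0.0736]
contact_force: [0.5, -0.6, -3.7]
tcp_pos: [0.4851, -0.1076, 0.0729]
contact_force: [-0.2, 0.9, -4.2]
tcp_pos: [0.485, -0.1076, 0.0724]
contact_force: [0.7, 0.7, -3.5]
tcp_pos: [0.4852, -0.1076, 0.0721]
contact_force: [0.1, 0.5, 0.2]
tcp_pos: [0.4852, -0.1078, 0.072]
contact_force: [-3.6, 3.2, 4.3]
```

```bash
python3 -m creep '[[0,0,0,-0.04,0,-0.03,30],[0,0,0,0,0,0,40],[0,0,0,0,0,0,70],[0,0,0,0,0,0,100],[0,0,0,0,0,0,100],[0,0,0,0,0,0,100],[0,0,0,0,0,0,100]]'
python3 -m creep '[[0,0,0,-2,0,0,100],[0,0,0,-2,0,0,100],[0,0,0,-3,0,0,100],[0,0,0,-4,0,0,100],[0,0,0,-4,0,0,100],[0,0,0,-4,0,0,100],[0,0,0,-4,0,0,100],[0,0,0,0,0,0,100]]'
python3 - <<'E'
from h import *
for n in("scene","top"):
    im,d=r.capture(n); W=cloud(n,d); W[d<=0]=9; cv2.imwrite(f"pics/e_{n}.png",im)
    x,y,z=W[...,0],W[...,1],W[...,2]
    for nm,zz,a in(("tray",.1,(.55,.7,.14,.27)),("t2",.11,(.55,.66,-.2,-.04)),("t1",.11,(.43,.54,-.2,-.06))):
        t=(abs(z-zz)<.004)&(x>a[0])&(x<a[1])&(y>a[2])&(y<a[3]); p=W[t]; A=np.c_[p[:,:2],np.ones(len(p))]
        print(n,nm,[np.round(v,1) for v in cv2.minAreaRect((p[:,:2]*1000).astype(np.float32))],np.median(z[t]),"slope",np.linalg.lstsq(A,p[:,2],rcond=None)[0][:2].round(3))
    for q in("cup","clay","screwdriver","brushpot"):
        for m in r.masks_of(q,n)[:1]:
            print(q,round(m["score"],2),np.median(W[m["pixels"]&(d>0)],0).round(3))
E
python3 need.py .48 -.1 .085 -2.5
```

```text
time_s: 29.25
tcp_pos: [0.4851, -0.1076, 0.0718]
eef_rot: [179.9, 50.0, -92.6]
contact_force: [-0.3, -0.0, 0.1]
gripper_width: 0.0856
time_s: 30.05
tcp_pos: [0.4941, 0.0439, 0.2513]
eef_rot: [-179.6, 50.2, -92.0]
contact_force: [-0.5, 0.1, 0.0]
gripper_width: 0.0877
scene tray [array([618.3, 195.5]), array([55.7, 59.2]), np.float64(85.3)] 0.09997324565575033 slope [ 0.002 -0.003]
scene t2 [array([ 607.2, -113.6]), array([55.2, 57.9]), np.float64(82.1)] 0.10997524937144605 slope [-0.002  0.001]
scene t1 [array([487. , -98.4]), array([56.9, 58.3]), np.float64(87.3)] 0.10991291026477211 slope [ 0.002 -0.004]
cup 0.72 [0.681 0.028 0.052]
clay 0.64 [0.616 0.454 0.045]
screwdriver 0.65 [0.29  0.238 0.02 ]
brushpot 0.9 [0.792 0.177 0.089]
top tray [array([638.5, 182.7]), array([37.7, 10.1]), np.float64(75.0)] 0.09942194909172766 slope [-0.076 -0.009]
top t2 [array([ 605., -109.]), array([41.5, 55.8]), np.float64(83.3)] 0.10976453497673908 slope [0.011 0.011]
top t1 [array([484.7, -96.2]), array([47.7, 56.4]), np.float64(86.4)] 0.10980725597489972 slope [ 0.002 -0.011]
cup 0.59 [0.685 0.018 0.053]
screwdriver 0.92 [0.282 0.222 0.022]
t 30.55 rot [ 0.0001 -0.0011 -0.0019] shift cm now-axes [23.34  0.5  -0.24] final-axes [23.34  0.55 -0.27]
world up/in-y in final axes: up [-0.766 -0.    -0.643] wx [-0.028 -0.999  0.033] wy [-0.642  0.044  0.765]
F [-0.5  -0.02 -0.05] w 0.0876 tcp [0.4916 0.0396 0.2476] j [ 46.9  14.3 -27.   24.9 -82.2 -60.4]
```

View pics/e_scene.png

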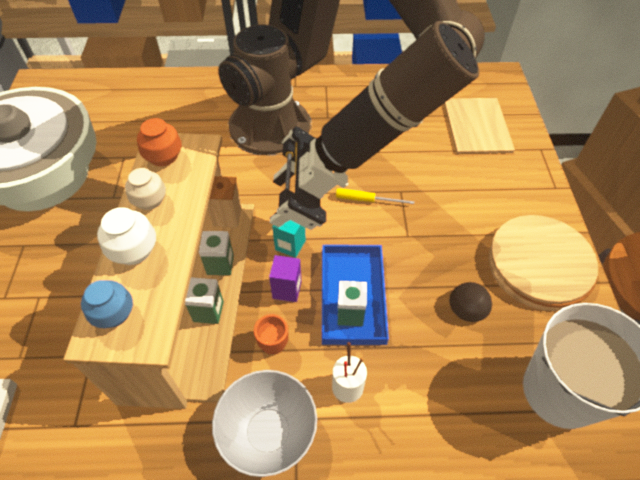

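The picture shows two tins upright on the board, at (216,252) and (206,300), and the empty one upright in the tray at (352,303). The bystanders haven't moved and the gripper is clear.

```bash
python3 -c "
from plant import r
print(r.close_job())"
```

```text
the job is handed in; nothing more can be done
None
```

I lifted all three tins and found one empty, the far one. It now stands in the blue tray, and the job is handed in at about 30.6 s of the 67 s limit, with no verdict reported.

| Tin | Weight felt | Where it stands now |
|---|---|---|
| Far | about 1.0 N, empty | upright in the tray's far half |
| Middle | about 4.1 N, full | upright on the lower board, moved about 30 mm along the riser |
| Near | about 3.7 N, full | upright on the lower board, moved about 12 mm away from the fixed box |

- **Tins:** In the last scene view, all three lids were level and at the expected heights: 0.100 m in the tray and 0.110 m on the board.
- **Bystanders:** The cup, clay, screwdriver and brush pot were within about 3 mm of where they started in that view. The gripper was open and touching nothing.
- **Where the views disagreed:** In the last top view the arm hid part of the scene. The tray tin's fit there was only a sliver and can't be used, and the clay and brush pot were not reported. The cup and screwdriver read about 10 mm off there, which I put down to the arm partly covering them.
- **Grip on the middle tin:** I closed on it about 4 mm off centre. It still lifted and set down cleanly.

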